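# Close a sprung reference cell with the tamper

## Task

Close the reference cell: take the tamper out of its cup, press the cell's white back plate squarely down against the sprung pins until it bottoms out and all three spring catches have snapped over its rim, so that it stays down and level, then set the tamper down, not dropped, upright in its cup. Press only with the tamper and feel your way to the bottom: the plate is ceramic and cracks above about 35 N. Leave the other things on the bench alone.

Things in the scene. Friction and masses are not known exactly. Their poses are not given: they have to be found in the camera images.
- cell: The reference cell, fixed to the bench: square aluminium base 116 x 116 x 10 mm with a round barrel on it, 92 mm outside, 68 mm bore, rim 50 mm high. Origin: centre of the underside, on the bore's axis; z up. A steel depth collar round the barrel carries, inside, the flat seat for the plate and, outside, three catch housings with black pull knobs (to 73 mm from the axis, up to 45 mm high).
- catch_a (a joint): Spring catch through the bore wall on the cell's +y side: 0 = out over the bore, positive = pushed back (m). Nose 10 mm wide, 4 mm into the bore, ramped on top, flat underside 6 mm above the seat. The plate going down pushes it back about 3 mm; it snaps back to 0 over the plate's top edge about 1 mm before the plate is on the seat. The three catches together resist with up to about 5 N.
- catch_b (a joint): The same kind of catch, 120 degrees anticlockwise (from above) from catch_a.
- catch_c (a joint): The same kind of catch, 240 degrees anticlockwise (from above) from catch_a.
- plate: The cell's loose back plate: white ceramic disc 66 mm across, 5 mm thick, 60 g; cracks above 35 N. Origin: centre of its underside, z up. Starts in the bore (1 mm clearance) on three sprung pins, underside 41 mm, top 46 mm above the cell's origin. The pins push up 3 N in all at the start, 7 to 10 N down on the hard seat; released under all catches it rests 1 mm above the seat.
- cell_axis (a point): Point on the bore's axis, 30 mm above the cell's origin. The seat lies level at or below it: the collar is set anywhere from 0 to 10 mm lower, so the seat is 20 to 30 mm above the cell's origin. Where is not given (the plate hides it): it must be felt. The plate travels 11 to 21 mm. Where a catch has not snapped over the plate, that side springs up again.
- tamper: The tamper, 0.24 kg, 81 mm tall: flat round steel foot 36 mm across and 11 mm thick, thin neck, straight upright black cylindrical handle 27 mm across from 25 to 81 mm above the foot's face. Origin: centre of the foot's flat underside; z up along the handle. It starts standing in its cup.
- holder: The tamper's cup, fixed to the bench: round grey plastic cup, 66 mm across at the foot, 61 mm above, 26 mm tall, round pocket 42 mm across, pocket floor 6 mm above the bench. Origin: centre of the underside; z up. The standing tamper's origin is 6 mm above this origin.
- reagent_bottle: Bystander: small white bottle with black cap, 37 mm wide, 70 mm tall; origin at the centre of its underside. Leave it where it is.
- jar_lid: Bystander: small glass lid with a knob, 41 mm wide, 20 mm tall; origin at the centre of its underside. Leave it where it is.
- stopper: Bystander: rubber stopper, 32 mm wide, 28 mm tall; origin at the centre of its underside. Leave it where it is.
- spatula: Bystander: thin steel double spatula lying down, 10 x 171 x 5 mm (long axis y); origin at the centre of its underside. Leave it where it is.

How it is judged:
On the way, in this order (a step that is already met when the one before it is completed fails the run):
1. the tamper is held, lifted out of its cup (z of tamper in the frame of holder above 0.035 m and contact force between the fingers and tamper above 1 N), for 0.2 s.
2. the tamper has pressed the plate down level (z of plate in the frame of cell below 0.0325 m and angle between the z axis of plate and the z axis of cell, either way round below 0.03 rad and contact force between tamper and plate above 5 N), for 0.1 s.
3. the tamper is set down in its cup by hand, not dropped (horizontal distance between tamper and holder below 0.008 m and z of tamper in the frame of holder below 0.016 m and contact force between the fingers and tamper above 1 N), for 0.1 s.
At the end, for the whole second after the job is handed in: Plate down under its three catches (underside under 32.5 mm above the cell's origin, level within 0.03 rad, within 4 mm of the axis); tamper upright (0.1 rad) on its cup's floor (under 10 mm above the cup's origin, within 6 mm of its axis); both at rest (z of plate in the frame of cell below 0.0325 m and angle between the z axis of plate and the z axis of cell, either way round below 0.03 rad and value of joint each of catch_a, catch_b, catch_c below 0.0015 m and horizontal distance between plate and cell below 0.004 m and linear speed of each of plate, tamper below 0.02 m/s and horizontal distance between tamper and holder below 0.006 m and z of tamper in the frame of holder below 0.01 m and angle between tamper's own z axis and vertical below 0.1 rad); the robot touches nothing.
It fails at once if more than 35 N between tamper and plate: the ceramic cracks (contact force between tamper and plate above 35 N).
It fails at once if the plate is touched with the gripper or the arm instead of the tamper (contact force between any of the fingers, the arm and plate above 1 N).
It fails at once if a bystander is moved more than 20 mm (distance of any of reagent_bottle, jar_lid, stopper, spatula from where it was at the start of the episode above 0.02 m).
It also fails if it takes over 67 s, if anything falls off the work surface, if the arm or the gripper's body presses on something with over 40 N, if the wrist force passes 120 N, or if a joint passes its speed limit or range.

## Robot

A 6-joint arm with a two-finger parallel gripper is mounted at the origin on a cart in front of the work surface, level with it; the furniture and walls round the work are solid. World frame = base frame: x ahead of the robot, y to its left, z up, the work surface at z = 0. Lengths are in m, angles in rad, forces in N, time in s.
With the tool pointing down it reaches from about 0.325 to 0.775 m from the base axis. Payload 5.5 kg.
Tool frame: the origin (TCP) lies at the very end of the fingers, on their centre line; the grasp point (between the pads) lies 19 mm behind it (r.pinch_z is the distance from the TCP to the grasp point, in m); z points along the fingers, y is the line along which they close (so a half turn about z gives the same grasp; the last joint's range is limited). The gripper opens to 85 mm and grips with 20 to 120 N. Pads are 22 mm wide; open, the fingers measure 114 mm over their backs; the gripper's body (76 mm by 85 mm) begins 54 mm behind the grasp point. The pads swing forward as they close: fully open they stand 13 mm farther back than shut.
Start: joints at [1.276, 0.091, 1.231, -0, 1.82, -0.057], TCP at [0.141, 0.583, 0.231] pointing down, gripper open.
Joint ranges: [-2.87, 2.87], [-0.86, 2.18], [0.17, 2.46], [-1.51, 4.65], [0.06, 2.69], [-2.65, 2.65]. Speed limits (rad/s): [2.57, 2.57, 3.01, 3.14, 3.14, 3.14].

## Interface

Orientations are given as [roll, pitch, yaw] about the fixed x, y, z axes, in that order (R = Rz(yaw) Ry(pitch) Rx(roll)).
In Python, from cell import r gives the robot as it stands. The module is installed in compiled form; this text tells all that it offers.
- The arm moves only by the tool carry_out, never from a script. Its argument "commands" is a list of rows, each an object with "xyz": the shift along the tool's x, y, z in mm, a list of three; "angular": the turn, a rotation vector about the tool's x, y, z in rad, a list of three; "claw": the opening, from 0 (shut) to 1 (fully open). A call has 1 to 5 rows; each row shifts and turns the commanded pose from where the row before left it, along the tool's axes as they then stand; what a row does not reach is not made up. A row lasts 1/12 s, in which the tool goes at most 41.7 mm and 7.16 degrees, less where a joint would pass 70% of its speed; a pose out of reach is approached as far as the arm can. A call with a gripper value outside its range is refused whole. The fingers move at their own pace and stop on an object; "squeeze" is the grip in N (left out, the last holds). Time passes only in rows, so rows that do not move let the fingers close. It gives the time, the measured TCP pose, the force, the opening and the grip force at its end, in the units of the state.
- r.get_obs(): the state, without advancing time (a new reading comes with each control period).
- r.grab_frame(name): name is "scene" or "top" or "wrist"; returns a dict with "frame" (384x512x3 uint8, blue, green, red), "fx", "fy", "cx", "cy" (pixels), "dist_coeffs" ([k1, k2, p1, p2, k3] as OpenCV has them; the pictures are not rectified), "R" (3x3) and "t" (3): a world point X has camera coordinates R X + t; the wrist camera has in their place "tool_from_camera" (4x4, takes a point from camera to tool coordinates, whose origin is the TCP and whose axes are the flange's). Camera axes: x right, y down, z forward; pixel columns grow to the right and rows downward; lengths in m; the calibration is good to about 2 mm. A picture is of the moment at which its call begins: read the wrist's pose just before it. There is no depth.
- r.hand_in(): hands the job in; it is judged then, once.
The state is a dict: "time_s": time; "q": joint angles; "dq": joint speeds; "effort": joint torques, N m; "eef_pos": TCP position; "eef_rot": TCP orientation; "ft_force": force on the tool from outside, world axes, zero at the start; "ft_torque": the same for the moment, N m; "width": opening from 0.0 (shut) to 1.0 (fully open); "grip_force": force on a finger pad.
Only numpy, scipy, OpenCV 4.12 (cv2) and the standard library are available. Lean on these libraries where they do the work, as an engineer would, in place of code of your own. Each camera call takes 0.05 s, during which the arm holds its last target. There are 200 camera calls.

## Working session

There is one attempt and no reset: what is moved stays moved. The work goes in short steps, Python scripts to look and compute and a tool call to move; the robot and the scene stay as the last step left them, time stands still between calls to the robot, and variables do not carry over. Pictures are saved under pics/ and viewed, at most 10 in all, crops included, and the job is handed in when it is done.

Besides the shell and the picture viewer there is one more tool, called after "Call:" as a command line: name --argument value ..., lists and objects as JSON in quotes. carry_out: Moves the arm, as the interface text tells. Its arguments: {"type":"object","properties":{"commands":{"type":"array","items":{"type":"object","properties":{"xyz":{"type":"array","items":{"type":"number"}},"angular":{"type":"array","items":{"type":"number"}},"claw":{"type":"number"}}}},"squeeze":{"type":"number"}},"required":["commands"]}

```bash
mkdir -p pics
python3 - <<'E'
from cell import r
import cv2,numpy as np
o=r.get_obs();print(o)
fs=[r.grab_frame(n) for n in("top","scene")]
for n,f in zip(("top","scene"),fs):
    cv2.imwrite(f"pics/{n}_raw.png",f["frame"]); print(n,{k:np.round(v,4).tolist() for k,v in f.items() if k!="frame"})
    np.savez(f"{n}.npz",**f)
    cv2.imwrite(f"pics/{n}1.png",cv2.resize(f["frame"],(800,600),interpolation=cv2.INTER_CUBIC))
E
```

```text
{'time_s': 0.0, 'q': array([ 1.27630749e+00,  9.19053141e-02,  1.23188872e+00,  4.30177844e-06,
        1.81976858e+00, -5.67137727e-02]), 'dq': array([-9.69750196e-04, -4.84850540e-04, -4.40284773e-04,  8.66816645e-04,
       -1.24823263e-03,  9.92136490e-06]), 'effort': array([-6.93088386e-04, -4.58739531e+01, -4.18015087e+01, -1.88175380e-05,
        1.16236025e-02, -7.80357794e-06]), 'eef_pos': array([0.14125454, 0.58285827, 0.23012143]), 'eef_rot': array([-3.13962609e+00, -1.15828834e-04,  2.90381853e+00]), 'ft_force': array([-0.97726519,  0.6186886 , -0.10178435]), 'ft_torque': array([-0.018343  , -0.01951158, -0.04829219]), 'grip_force': 0.0, 'width': 0.9954467339301355}
top {'fx': 406.9668, 'fy': 406.9668, 'cx': 253.4118, 'cy': 184.1133, 'dist_coeffs': [-0.0719, 0.0, 0.0, 0.0, 0.0], 'R': [[-0.008, -0.9998, -0.0197], [-0.9983, 0.0091, -0.058], [0.0582, 0.0192, -0.9981]], 't': [0.0326, 0.5546, 0.8748]}
scene {'fx': 444.8515, 'fy': 444.8515, 'cx': 255.0853, 'cy': 198.2513, 'dist_coeffs': [-0.0236, 0.0, 0.0, 0.0, 0.0], 'R': [[-0.8701, -0.4928, -0.0104], [-0.2558, 0.4695, -0.845], [0.4213, -0.7326, -0.5346]], 't': [0.5063, 0.188, 0.6829]}
```

View pics/top1.png

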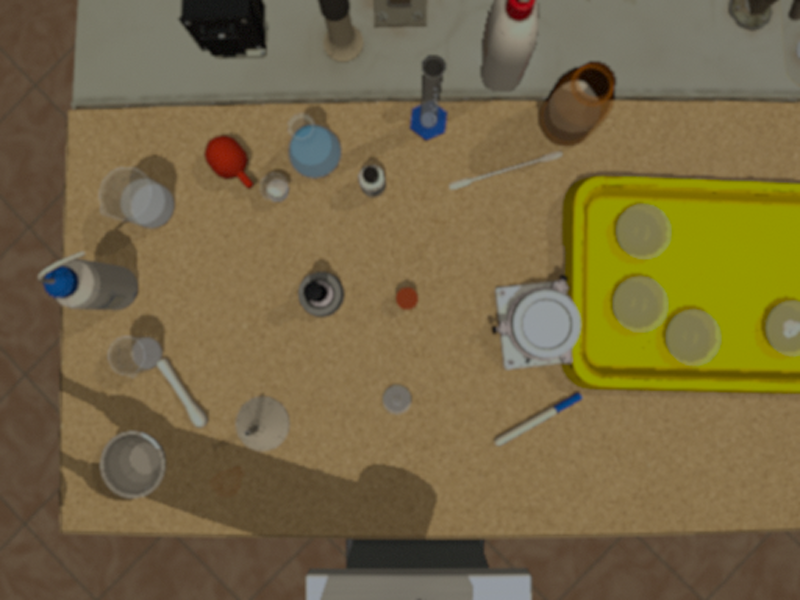

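View pics/scene1.png

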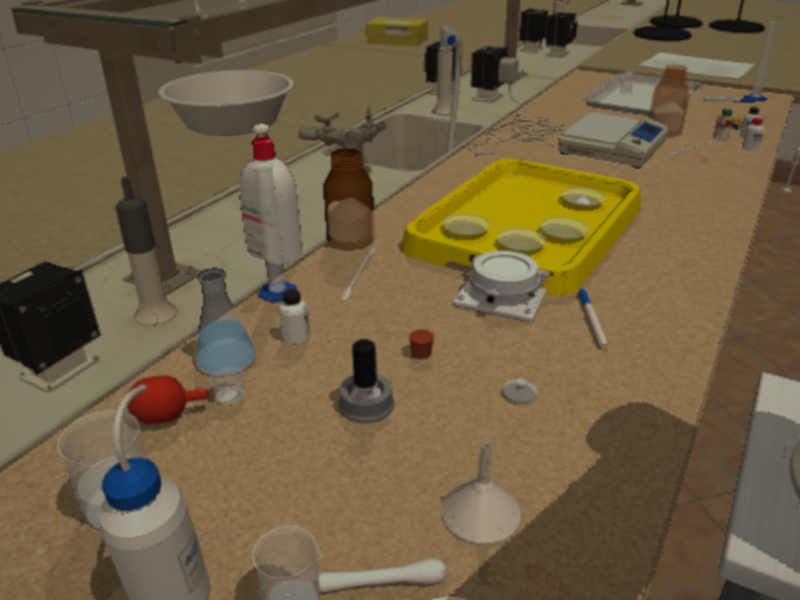

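The top view shows the cup and tamper at about (320,293) of 800 x 600, and the cell at about (545,324). The scene view shows the black handle top at (364,348), the cup at (366,397), and the plate and rim at (505,268).

```bash
cat > h.py <<'E'
import cv2,numpy as np
def load(n): return dict(np.load(f"{n}.npz"))
def ray(f,px,z):
    K=np.array([[f["fx"],0,f["cx"]],[0,f["fy"],f["cy"]],[0,0,1]],float)
    p=cv2.undistortPoints(np.array([[px]],float),K,f["dist_coeffs"].astype(float))[0,0]
    d=f["R"].T@np.array([p[0],p[1],1]);c=-f["R"].T@f["t"]
    return c+d*(z-c[2])/d[2]
def blobs(img,mask,roi,amin=20):
    x0,y0,x1,y1=roi;m=np.zeros(mask.shape,np.uint8);m[y0:y1,x0:x1]=mask[y0:y1,x0:x1]*255
    cs,_=cv2.findContours(m,cv2.RETR_EXTERNAL,cv2.CHAIN_APPROX_NONE)
    return sorted([c for c in cs if cv2.contourArea(c)>amin],key=cv2.contourArea,reverse=True)
E
python3 - <<'E'
from h import *
t=load("top");s=load("scene")
for f,roi,nm in((t,(185,165,225,210),"cup"),(t,(305,170,380,245),"cell"),(s,(205,205,265,280),"scup"),(s,(280,150,360,210),"scell")):
    x0,y0,x1,y1=roi;cv2.imwrite(f"pics/_{nm}.png",cv2.resize(f["frame"][y0:y1,x0:x1],(400,300),interpolation=cv2.INTER_NEAREST))
a=[cv2.imread(f"pics/_{n}.png") for n in("cup","cell","scup","scell")]
cv2.imwrite("pics/crops.png",np.vstack([np.hstack(a[:2]),np.hstack(a[2:])]))
g=t["frame"].max(2);gs=s["frame"].max(2)
for c in blobs(t["frame"],g<45,(185,165,225,210),15): print("handle top",cv2.minAreaRect(c),ray(t,cv2.minAreaRect(c)[0],.087))
for c in blobs(t["frame"],t["frame"].min(2)>150,(305,170,380,245),50): print("white",cv2.minEnclosingCircle(c),cv2.fitEllipse(c),ray(t,cv2.fitEllipse(c)[0],.05))
for c in blobs(s["frame"],gs<45,(205,205,265,280),30): 
    x,y,w,h=cv2.boundingRect(c);print("shandle",x,y,w,h,ray(s,(x+w/2,y+4),.087))
E
```

```text
handle top ((201.00001525878906, 187.00003051757812), (12.727920532226562, 12.727920532226562), 45.0) [0.54589626 0.13259513 0.087     ]
shandle 223 218 18 32 [0.54660518 0.14084967 0.087     ]
```

View pics/crops.png

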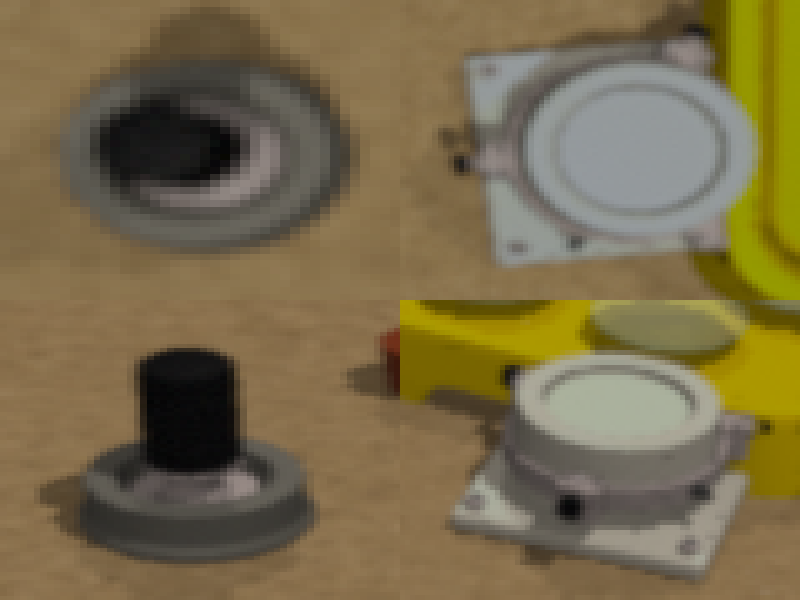

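Crops: the cup outline is centred at about (205.6,188) raw and the handle at (201,187). The cell's rim circle is centred at about (349.8,207.2) in top and (323,179) in scene.

Run:
```python
from h import *
from scipy.spatial.transform import Rotation as R
t=load("top");s=load("scene")
print("campos",-t["R"].T@t["t"])
hsv=cv2.cvtColor(t["frame"],cv2.COLOR_BGR2HSV)
print("cup z26",ray(t,(205.6,188.1),.024)," scene cup rim",ray(s,(205+ (198*60/400),205+(488*75/300-75*1)),.026))
print("rim",ray(t,(349.8,207.2),.05), "edges",ray(t,(327.9,207.2),.05),ray(t,(371.7,207.2),.05),"bore",ray(t,(350,206.8),.048))
print("scene rim",ray(s,(323.4,150+101/5*1.0),.05))
for px in((195.7,187),(209,187)): print(ray(t,px,.087))
from cell import r
o=r.get_obs();print(R.from_euler("xyz",o["eef_rot"]).as_matrix().round(3))
f=r.grab_frame("wrist");print(f["tool_from_camera"].round(4),f["fx"],f["cx"],f["cy"])
```

```text
campos [0.50306349 0.01074281 0.9059829 ]
cup z26 [0.54670406 0.1319045  0.024     ]  scene cup rim [0.54117895 0.14487732 0.026     ]
rim [ 0.50253926 -0.17479903  0.05      ] edges [ 0.50298726 -0.12872055  0.05      ] [ 0.50206854 -0.22103959  0.05      ] bore [ 0.50337459 -0.17567162  0.048     ]
scene rim [ 0.50232254 -0.17004178  0.05      ]
[0.54599154 0.14337835 0.087     ]
[0.54575255 0.11634384 0.087     ]
[[-0.972  0.236 -0.001]
 [ 0.236  0.972 -0.002]
 [ 0.    -0.002 -1.   ]]
[[ 1.300e-03 -9.644e-01 -2.644e-01  6.610e-02]
 [ 1.000e+00  1.400e-03 -1.000e-04  2.000e-04]
 [ 5.000e-04 -2.644e-01  9.644e-01 -1.422e-01]
 [ 0.000e+00  0.000e+00  0.000e+00  1.000e+00]] 273.5779207445757 255.66705031826427 189.00651206603436
```

Call:
carry_out --commands '[{"xyz":[-33,-23,0],"claw":1},{"xyz":[-33,-23,0]},{"xyz":[-33,-23,0]},{"xyz":[-33,-23,0]},{"xyz":[-33,-23,0]}]' --squeeze 70

```text
schema error: expected keys xyz, angular, claw
```

Call:
carry_out --commands '[{"xyz":[-33,-23,0]},{"xyz":[-33,-23,0]},{"xyz":[-33,-23,0]},{"xyz":[-33,-23,0]},{"xyz":[-33,-23,0]}]'

```text
schema error: expected keys xyz, angular, claw
```

Call:
carry_out --commands '[{"xyz":[-33,-23,0]},{"xyz":[-33,-23,0]},{"xyz":[-33,-23,0]},{"xyz":[-33,-23,0]},{"xyz":[-33,-22,0]}]'

```text
schema error: expected keys xyz, angular, claw
```

Call:
carry_out --commands '[{"xyz":[0,0,20]},{"xyz":[0,0,20]},{"xyz":[0,0,10]},{"xyz":[0,0,0]},{"xyz":[0,0,0]}]'

```text
schema error: expected keys xyz, angular, claw
```

```bash
cat >> h.py <<'E'
from scipy.spatial.transform import Rotation as Rot
def wrist(r,name):
    o=r.get_obs();f=r.grab_frame("wrist")
    T=np.eye(4);T[:3,:3]=Rot.from_euler("xyz",o["eef_rot"]).as_matrix();T[:3,3]=o["eef_pos"]
    W=np.linalg.inv(T@f["tool_from_camera"]);f["R"]=W[:3,:3];f["t"]=W[:3,3]
    f.pop("tool_from_camera");np.savez(name+".npz",**f);cv2.imwrite(f"pics/{name}.png",f["frame"]);return o,f
def proj(f,P):
    K=np.array([[f["fx"],0,f["cx"]],[0,f["fy"],f["cy"]],[0,0,1]],float)
    return cv2.projectPoints(np.atleast_2d(P).astype(float),cv2.Rodrigues(f["R"])[0],f["t"],K,f["dist_coeffs"].astype(float))[0][:,0]
E
python3 - <<'E'
from h import *
from cell import r
o,f=wrist(r,"w1");print(o["time_s"],o["eef_pos"],o["eef_rot"],o["ft_force"])
print(proj(f,[[.546,.131,.087],[.546,.131,.026]]))
E
```

```text
0.15 [0.14124564 0.58289742 0.23038411] [-3.14000479e+00 -1.17016451e-04  2.90380670e+00] [0.3084358  0.30853081 0.4479904 ]
[[ 42.44725259 479.76514414]
 [ 66.52274891 438.17049234]]
```

View pics/w1.png

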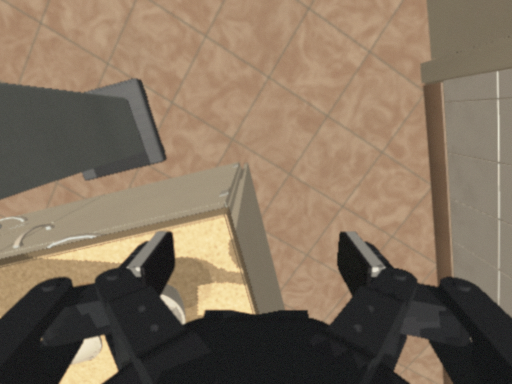

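The picture shows the floor and the bench corner because the moves were refused: every row needs all three keys. I'll send them again.

Call:
carry_out --commands '[{"xyz":[-33,-23,0],"angular":[0,0,0],"claw":1},{"xyz":[-33,-23,0],"angular":[0,0,0],"claw":1},{"xyz":[-33,-23,0],"angular":[0,0,0],"claw":1},{"xyz":[-33,-23,0],"angular":[0,0,0],"claw":1},{"xyz":[-33,-23,0],"angular":[0,0,0],"claw":1}]' --squeeze 70

```text
time_s: 0.62
eef_pos: [0.2753, 0.431, 0.231]
eef_rot: [-3.141, -0.0, 2.904]
ft_force: [0.9, 0.6, 0.3]
width: 0.999
grip_force: 0.0
```

Call:
carry_out --commands '[{"xyz":[-33,-23,0],"angular":[0,0,0],"claw":1},{"xyz":[-33,-23,0],"angular":[0,0,0],"claw":1},{"xyz":[-33,-23,0],"angular":[0,0,0],"claw":1},{"xyz":[-33,-23,0],"angular":[0,0,0],"claw":1},{"xyz":[-33,-23,0],"angular":[0,0,0],"claw":1}]'

```text
time_s: 1.03
eef_pos: [0.4087, 0.2801, 0.2313]
eef_rot: [3.141, 0.0, 2.904]
ft_force: [1.3, -0.4, -0.1]
width: 1.005
grip_force: 0.0
```

Call:
carry_out --commands '[{"xyz":[-33,-23,0],"angular":[0,0,0],"claw":1},{"xyz":[-33,-23,0],"angular":[0,0,0],"claw":1},{"xyz":[-33,-23,0],"angular":[0,0,0],"claw":1},{"xyz":[-33,-23,0],"angular":[0,0,0],"claw":1},{"xyz":[-33,-23,0],"angular":[0,0,0],"claw":1}]'

```text
time_s: 1.45
eef_pos: [0.5421, 0.1294, 0.2312]
eef_rot: [3.141, 0.0, 2.904]
ft_force: [1.2, 0.8, -0.0]
width: 1.004
grip_force: 0.0
```

Call:
carry_out --commands '[{"xyz":[0,0,20],"angular":[0,0,0],"claw":1},{"xyz":[0,0,20],"angular":[0,0,0],"claw":1},{"xyz":[0,0,10],"angular":[0,0,0],"claw":1},{"xyz":[0,0,0],"angular":[0,0,0],"claw":1}]'

```text
time_s: 1.78
eef_pos: [0.5398, 0.1309, 0.1777]
eef_rot: [-3.139, -0.005, 2.904]
ft_force: [0.4, -0.5, -1.0]
width: 1.002
grip_force: 0.0
```

Run:
```python
from h import *
from cell import r
o,f=wrist(r,"w2");print(o["time_s"],o["eef_pos"],o["eef_rot"],o["ft_force"])
print(proj(f,[[.546,.131,.087],[.546,.131,.026]]))
```

```text
1.7833 [0.53981637 0.13089959 0.17773681] [-3.13927551 -0.0054051   2.90356215] [ 0.35443085 -0.49841644 -0.96304661]
[[257.46667896 198.44673185]
 [257.26963864 182.31806657]]
```

View pics/w2.png

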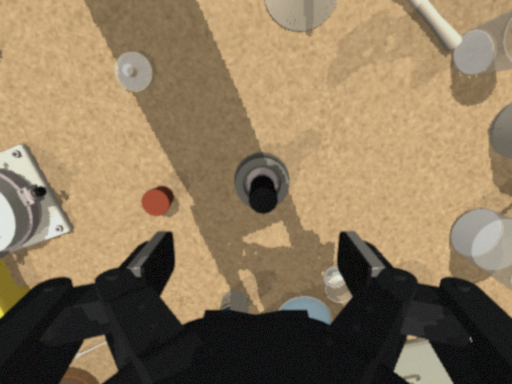

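The wrist view shows the cup at (262,180), the black handle's blob running to (263,212), the red stopper at (157,200) and the lid at (134,72). I'll measure the handle top and the cup.

Run:
```python
from h import *
f=load("w2");im=f["frame"]
for c in blobs(im,im.max(2)<40,(230,150,300,225),50):
    x,y,w,h=cv2.boundingRect(c);print("dark",x,y,w,h); 
    rad=w/2; print(ray(f,(x+w/2-.5,y+h-rad-.5),.087),ray(f,(x+w-.5,y+h-rad-.5),.087))
hsv=cv2.cvtColor(im,cv2.COLOR_BGR2HSV)
for c in blobs(im,hsv[...,1]<70,(225,140,300,225),200):
    x,y,w,h=cv2.boundingRect(c);print("cup",x,y,w,h,cv2.minEnclosingCircle(c))
    for z in(.006,.024): print(ray(f,(x+w/2-.5,y+w/2-.5),z),np.linalg.norm(ray(f,(x,y+w/2),z)-ray(f,(x+w,y+w/2),z)))
```

```text
dark 249 176 28 37
[0.54709624 0.13534917 0.087     ] [0.55001165 0.14747756 0.087     ]
cup 234 153 55 60 ((261.2037353515625, 182.2401123046875), 29.891080856323242)
[0.54902137 0.13485741 0.006     ] 0.06488034413215334
[0.54486488 0.13554099 0.024     ] 0.06116409608359104
```

Call:
carry_out --commands '[{"xyz":[-5.3,5.8,15],"angular":[0,0,0],"claw":1},{"xyz":[0,0,35],"angular":[0,0,0],"claw":1},{"xyz":[0,0,35],"angular":[0,0,0],"claw":1},{"xyz":[0,0,35],"angular":[0,0,0],"claw":1},{"xyz":[0,0,14],"angular":[0,0,0],"claw":1}]'

```text
time_s: 2.25
eef_pos: [0.5456, 0.136, 0.0434]
eef_rot: [-3.14, -0.004, 2.905]
ft_force: [-0.7, 0.7, -0.6]
width: 1.002
grip_force: 0.0
```

Call:
carry_out --commands '[{"xyz":[0,0,0],"angular":[0,0,0],"claw":1},{"xyz":[0,0,0],"angular":[0,0,0],"claw":1},{"xyz":[0,0,0],"angular":[0,0,0],"claw":1}]'

```text
time_s: 2.5
eef_pos: [0.5491, 0.1363, 0.0504]
eef_rot: [3.14, 0.004, 2.904]
ft_force: [0.9, 0.3, 0.0]
width: 1.003
grip_force: 0.0
```

Run:
```python
from h import *
from cell import r
o,f=wrist(r,"w3");print(o["time_s"],o["eef_pos"],o["eef_rot"],o["ft_force"])
im=f["frame"]
cv2.imwrite("pics/w3b.png",im[100:384])
```

```text
2.5 [0.54914406 0.13626438 0.05040426] [3.13981043 0.0040615  2.90445927] [0.92916055 0.29403291 0.00493488]
```

View pics/w3.png

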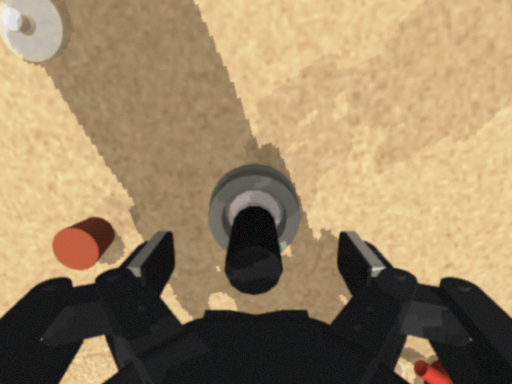

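The handle is centred between the pads: its top is at about (253,266), with the tips at 173 and 338. The arm is still ringing a little, so I'll check the handle-top point and then close.

Run:
```python
from h import *
from cell import r
o,f=wrist(r,"w4");print(o["time_s"],o["eef_pos"],o["eef_rot"])
im=f["frame"]
T=Rot.from_euler("xyz",o["eef_rot"]).as_matrix()
for px in((253.5,266),(225,264),(282,264)):
    p=ray(f,px,.087);print(p,(T.T@(p-o["eef_pos"])*1000).round(1))
hsv=cv2.cvtColor(im,cv2.COLOR_BGR2HSV)
for c in blobs(im,(hsv[...,1]<70),(195,150,310,230),200):
    x,y,w,h=cv2.boundingRect(c);print("cup",x,y,w,h);p=ray(f,(x+w/2-.5,y+w/2-.5),.024);print(p,(T.T@(p-o["eef_pos"])*1000).round(1))
```

```text
2.55 [0.54935647 0.13624332 0.05064842] [3.13952675 0.00469181 2.90436375]
[0.5467227  0.13604755 0.087     ] [  2.3  -0.7 -36.4]
[0.54287353 0.12424607 0.087     ] [  3.3 -13.1 -36.4]
[0.54867996 0.14831167 0.087     ] [  3.3  11.6 -36.3]
cup 208 164 92 66
[0.54342525 0.13645834 0.024     ] [ 5.9 -1.2 26.6]
```

Call:
carry_out --commands '[{"xyz":[0,0,0],"angular":[0,0,0],"claw":0.5},{"xyz":[0,0,0],"angular":[0,0,0],"claw":0.2},{"xyz":[0,0,0],"angular":[0,0,0],"claw":0},{"xyz":[0,0,0],"angular":[0,0,0],"claw":0},{"xyz":[0,0,0],"angular":[0,0,0],"claw":0}]' --squeeze 70

```text
time_s: 3.02
eef_pos: [0.5477, 0.1355, 0.0475]
eef_rot: [-3.141, 0.0, 2.904]
ft_force: [-3.1, -2.9, 27.4]
width: 0.3
grip_force: 61.1
```

Call:
carry_out --commands '[{"xyz":[0,0,0],"angular":[0,0,0],"claw":0},{"xyz":[0,0,0],"angular":[0,0,0],"claw":0},{"xyz":[0,0,0],"angular":[0,0,0],"claw":0},{"xyz":[0,0,0],"angular":[0,0,0],"claw":0}]'

```text
time_s: 3.35
eef_pos: [0.5479, 0.1356, 0.0476]
eef_rot: [3.142, 0.001, 2.904]
ft_force: [-0.5, -1.1, 2.2]
width: 0.302
grip_force: 68.7
```

Call:
carry_out --commands '[{"xyz":[0,0,-8],"angular":[0,0,0],"claw":0},{"xyz":[0,0,-18],"angular":[0,0,0],"claw":0},{"xyz":[0,0,-25],"angular":[0,0,0],"claw":0},{"xyz":[0,0,-25],"angular":[0,0,0],"claw":0},{"xyz":[0,0,-14],"angular":[0,0,0],"claw":0}]'

```text
time_s: 3.77
eef_pos: [0.5482, 0.1358, 0.1401]
eef_rot: [3.14, 0.002, 2.904]
ft_force: [0.6, -0.4, -2.6]
width: 0.298
grip_force: 68.8
```

Call:
carry_out --commands '[{"xyz":[0,0,0],"angular":[0,0,0],"claw":0},{"xyz":[0,0,0],"angular":[0,0,0],"claw":0},{"xyz":[0,0,0],"angular":[0,0,0],"claw":0},{"xyz":[0,0,0],"angular":[0,0,0],"claw":0},{"xyz":[0,0,0],"angular":[0,0,0],"claw":0}]'

```text
time_s: 4.18
eef_pos: [0.5468, 0.1355, 0.1352]
eef_rot: [-3.14, -0.003, 2.904]
ft_force: [-0.3, -0.8, -2.7]
width: 0.297
grip_force: 68.8
```

Call:
carry_out --commands '[{"xyz":[-4,-13,0],"angular":[0,0,0],"claw":0},{"xyz":[-9,-29,0],"angular":[0,0,0],"claw":0},{"xyz":[-10,-33,0],"angular":[0,0,0],"claw":0},{"xyz":[-10,-33,0],"angular":[0,0,0],"claw":0},{"xyz":[-10,-33,0],"angular":[0,0,0],"claw":0}]'

```text
time_s: 4.6
eef_pos: [0.5557, -0.0136, 0.1367]
eef_rot: [-3.141, -0.001, 2.904]
ft_force: [0.9, -0.4, -2.3]
width: 0.304
grip_force: 69.1
```

Call:
carry_out --commands '[{"xyz":[-10,-33,0],"angular":[0,0,0],"claw":0},{"xyz":[-10,-33,0],"angular":[0,0,0],"claw":0},{"xyz":[-10,-33,0],"angular":[0,0,0],"claw":0},{"xyz":[-9,-30,0],"angular":[0,0,0],"claw":0},{"xyz":[-8,-25,0],"angular":[0,0,0],"claw":0}]'

```text
time_s: 5.02
eef_pos: [0.5647, -0.1754, 0.1366]
eef_rot: [-3.141, -0.001, 2.902]
ft_force: [-0.1, -0.4, -1.9]
width: 0.301
grip_force: 69.1
```

Call:
carry_out --commands '[{"xyz":[0,0,0],"angular":[0,0,0],"claw":0},{"xyz":[0,0,0],"angular":[0,0,0],"claw":0},{"xyz":[0,0,0],"angular":[0,0,0],"claw":0},{"xyz":[0,0,0],"angular":[0,0,0],"claw":0},{"xyz":[0,0,0],"angular":[0,0,0],"claw":0}]'

```text
time_s: 5.43
eef_pos: [0.5656, -0.1712, 0.1372]
eef_rot: [3.141, -0.0, 2.905]
ft_force: [-0.4, 0.6, -2.2]
width: 0.297
grip_force: 69.2
```

Call:
carry_out --commands '[{"xyz":[0,0,0],"angular":[0,0,0],"claw":0},{"xyz":[0,0,0],"angular":[0,0,0],"claw":0},{"xyz":[0,0,0],"angular":[0,0,0],"claw":0},{"xyz":[0,0,0],"angular":[0,0,0],"claw":0},{"xyz":[0,0,0],"angular":[0,0,0],"claw":0}]'

```text
time_s: 5.85
eef_pos: [0.5657, -0.1721, 0.1373]
eef_rot: [-3.142, 0.0, 2.904]
ft_force: [0.2, 0.3, -1.8]
width: 0.299
grip_force: 69.2
```

Run:
```python
from h import *
from cell import r
o,f=wrist(r,"w5");print(o["time_s"],o["eef_pos"],o["eef_rot"],o["ft_force"])
t=r.grab_frame("top");np.savez("top2.npz",**t)
print(proj(f,[[.5025,-.1745,.05]]),proj(f,o["eef_pos"]-[0,0,.04]))
```

```text
5.85 [ 0.56567    -0.17209069  0.1373167 ] [-3.14157917e+00  5.36997074e-05  2.90411554e+00] [ 0.16742257  0.27179661 -1.83922493]
[[234.47299843 120.75789268]] [[255.4166862  211.06017842]]
```

View pics/w5.png

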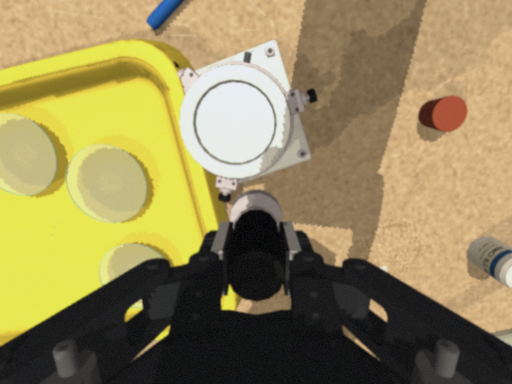

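The wrist view shows the cell's ring centred at about (234,122) and the held tamper's foot just below it at about (257,210). Next I'll fit the ring.

Run:
```python
from h import *
f=load("w5");im=f["frame"]
g=cv2.cvtColor(im,cv2.COLOR_BGR2GRAY);print(g[122,175:300].tolist())
c0=np.array([234.5,121.8])
# radial darkest point = gap ring ; outermost bright = rim edge
ring=[];bore=[]
from scipy.ndimage import map_coordinates as mc
for a in np.linspace(0,2*np.pi,120,endpoint=False):
    rr=np.arange(34,50,.25);p=c0[:,None]+np.outer([np.cos(a),np.sin(a)],rr)
    v=mc(g.astype(float),[p[1],p[0]],order=1);i=v.argmin();ring.append(p[:,i])
e=cv2.fitEllipse(np.array(ring,np.float32));print("ring",e)
for z in(.046,.05): print(z,ray(f,e[0],z), np.linalg.norm(ray(f,(e[0][0]-e[1][0]/2,e[0][1]),z)-ray(f,(e[0][0]+e[1][0]/2,e[0][1]),z)))
# per-height by circle fit in world
P=np.array([ray(f,p,.048) for p in ring]);A=np.c_[2*P[:,:2],np.ones(len(P))];s=np.linalg.lstsq(A,(P[:,:2]**2).sum(1),rcond=None)[0]
print("circle",s[:2],np.sqrt(s[2]+s[0]**2+s[1]**2))
# foot edges
print("footrows",[ (y,[int(x) for x in np.where((im[y,225:290].min(1)>110)&(np.ptp(im[y,225:290].astype(int),axis=1)<40))[0][[0,-1]]+225]) for y in range(192,232,4) if ((im[y,225:290].min(1)>110)&(np.ptp(im[y,225:290].astype(int),axis=1)<40)).any()])
```

```text
[189, 192, 205, 217, 227, 233, 235, 234, 236, 236, 234, 235, 236, 237, 236, 235, 232, 214, 160, 120, 149, 214, 233, 236, 236, 236, 236, 237, 237, 236, 236, 235, 236, 236, 234, 237, 236, 235, 236, 235, 235, 235, 236, 235, 236, 237, 236, 236, 235, 235, 236, 236, 236, 235, 237, 236, 236, 235, 236, 235, 236, 237, 236, 236, 236, 236, 236, 236, 235, 236, 236, 236, 235, 235, 235, 236, 235, 237, 236, 236, 235, 236, 237, 236, 236, 236, 236, 236, 236, 236, 235, 237, 236, 235, 235, 237, 235, 237, 227, 173, 139, 182, 225, 234, 235, 235, 233, 224, 216, 206, 188, 179, 178, 177, 162, 135, 119, 123, 135, 147, 151, 154, 153, 150, 145]
ring ((234.56344604492188, 121.98516845703125), (80.45537567138672, 83.17424011230469), 157.20584106445312)
0.046 [ 0.50349483 -0.17499394  0.046     ] 0.06684199203264292
0.05 [ 0.50346006 -0.17467486  0.05      ] 0.06569680176882654
circle [ 0.50466287 -0.1751407 ] 0.03327629485780566
footrows [(192, [225, 229]), (196, [242, 265]), (200, [237, 270]), (204, [233, 273]), (208, [232, 278]), (212, [231, 279]), (216, [230, 279]), (220, [230, 236])]
```

Run:
```python
from h import *
f=load("w5");p=np.array([.56567,-.17209,.13732])
for h in(.0957,.1067):
  for px in((255,218.5),(255,220)): q=ray(f,px,h);print(h,px,q-p)
  print(np.linalg.norm(ray(f,(230,217),h)-ray(f,(280,217),h)), ray(f,(255,194.5),h)-p)
```

```text
0.0957 (255, 218.5) [ 0.00600771 -0.00175786 -0.04162   ]
0.0957 (255, 220) [ 0.00712857 -0.00202835 -0.04162   ]
0.035845904450268196 [-0.01145712  0.00245675 -0.04162   ]
0.1067 (255, 218.5) [ 0.00180497 -0.00071169 -0.03062   ]
0.1067 (255, 220) [ 0.00285874 -0.00096599 -0.03062   ]
0.03370026476650518 [-0.01461446  0.00325065 -0.03062   ]
```

The foot appears about 6 mm off the tool axis, so I'll check whether it is tilted, using the wrist and scene views.

Run:
```python
from h import *
from cell import r
f=load("w5");p=np.array([.56567,-.17209,.13732]);T=Rot.from_euler("xyz",[-3.14158,0,2.9041]).as_matrix()
im=f["frame"];
for y in range(215,304,6):
    xs=np.where(im[y,200:320].max(1)<45)[0]+200; print(y,xs[[0,-1]] if len(xs) else None,end=" ")
s=r.grab_frame("scene");np.savez("scene2.npz",**s)
px=proj(s,p-[0,0,.04]);print("\nscene px",px,proj(s,p+[0,0,.04]), "axis col foot/handle; tool axes shift/mm", proj(s,p-[0,0,.04]+T[:,0]*.01))
x,y=px[0].astype(int)
a=cv2.resize(s["frame"][y-60:y+25,x-60:x+60],(600,425),interpolation=cv2.INTER_CUBIC)
b=cv2.resize(im[180:310,200:320],(200,216))
c=np.zeros((425,800,3),np.uint8);c[:,:600]=a;c[:216,600:]=b;cv2.imwrite("pics/tilt.png",c)
print("crop origin",x-60,y-60)
```

```text
215 [242 270] 221 [238 274] 227 [229 282] 233 [209 302] 239 [205 307] 245 [203 310] 251 [200 312] 257 [200 319] 263 [200 319] 269 [200 319] 275 [200 319] 281 [200 319] 287 [200 319] 293 [200 319] 299 [200 319] 
scene px [[298.81578573 144.74646846]] [[300.3648118  110.83950659]] axis col foot/handle; tool axes shift/mm [[302.35097084 146.04670377]]
crop origin 238 84
```

View pics/tilt.png

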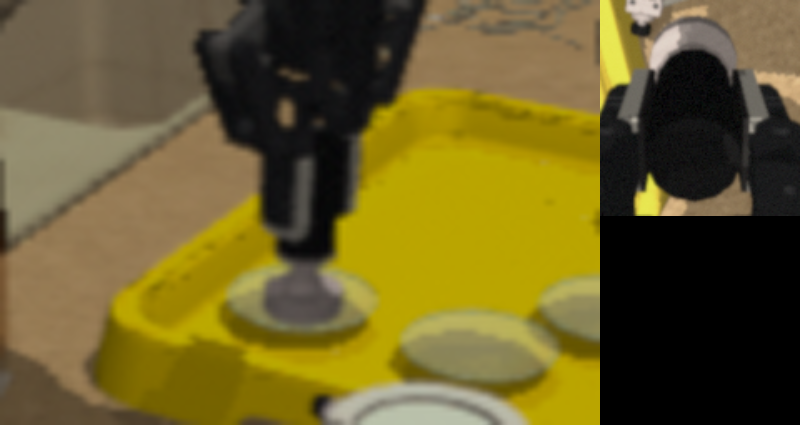

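The scene view shows the tamper upright, with handle and foot columns at 305 and 303.5 in the crop and the foot on the tool axis. I'll check what the wrist view predicts for an upright, on-axis tamper.

Run:
```python
from h import *
f=load("w5");p=np.array([.56567,-.17209,.13732]);T=Rot.from_euler("xyz",[-3.14158,0,2.9041]).as_matrix()
P=lambda x,z:proj(f,p+T@np.array([x,0,z]))[0].round(1)
for off in(0,-.006):
  print(off,"foot bot near",P(off+.018,.0416),"foot top near",P(off+.018,.0306),"handle bot near",P(off+.0135,.0166),"handle top near/far",P(off+.0135,-.0394),P(off-.0135,-.0394))
im=f["frame"];g=im[:,250:262].max(2).mean(1);print({y:int(g[y]) for y in range(186,312,2)})
```

```text
0 foot bot near [255.4 185.8] foot top near [255.4 190.1] handle bot near [255.4 203.3] handle top near/far [255.2 246. ] [255.1 301.5]
-0.006 foot bot near [255.4 194.1] foot top near [255.4 198.8] handle bot near [255.4 212.6] handle top near/far [255.2 259. ] [255.1 313. ]
{186: 202, 188: 199, 190: 116, 192: 88, 194: 124, 196: 135, 198: 134, 200: 129, 202: 129, 204: 128, 206: 110, 208: 93, 210: 38, 212: 13, 214: 14, 216: 12, 218: 12, 220: 13, 222: 13, 224: 11, 226: 12, 228: 13, 230: 12, 232: 12, 234: 13, 236: 11, 238: 12, 240: 14, 242: 13, 244: 11, 246: 10, 248: 13, 250: 14, 252: 21, 254: 22, 256: 22, 258: 19, 260: 18, 262: 19, 264: 19, 266: 19, 268: 17, 270: 19, 272: 18, 274: 18, 276: 19, 278: 18, 280: 19, 282: 19, 284: 20, 286: 21, 288: 21, 290: 21, 292: 22, 294: 20, 296: 19, 298: 22, 300: 75, 302: 141, 304: 154, 306: 149, 308: 138, 310: 138}
```

Call:
carry_out --commands '[{"xyz":[15,-4.3,0],"angular":[0,0,0],"claw":0},{"xyz":[20,-6,0],"angular":[0,0,0],"claw":0},{"xyz":[18,-5,0],"angular":[0,0,0],"claw":0},{"xyz":[8.2,-2,0],"angular":[0,0,0],"claw":0},{"xyz":[0,0,0],"angular":[0,0,0],"claw":0}]'

```text
time_s: 6.42
eef_pos: [0.5011, -0.1749, 0.1377]
eef_rot: [-3.141, 0.0, 2.903]
ft_force: [-0.4, 0.3, -1.2]
width: 0.299
grip_force: 69.3
```

Call:
carry_out --commands '[{"xyz":[0,0,8],"angular":[0,0,0],"claw":0},{"xyz":[0,0,12],"angular":[0,0,0],"claw":0},{"xyz":[0,0,12],"angular":[0,0,0],"claw":0},{"xyz":[0,0,7],"angular":[0,0,0],"claw":0},{"xyz":[0,0,3],"angular":[0,0,0],"claw":0}]'

```text
time_s: 6.83
eef_pos: [0.5012, -0.1741, 0.092]
eef_rot: [3.141, -0.005, 2.904]
ft_force: [0.0, 0.1, -2.9]
width: 0.3
grip_force: 69.3
```

Call:
carry_out --commands '[{"xyz":[0,0,0],"angular":[0,0,0],"claw":0},{"xyz":[0,0,0],"angular":[0,0,0],"claw":0},{"xyz":[0,0,0],"angular":[0,0,0],"claw":0},{"xyz":[0,0,0],"angular":[0,0,0],"claw":0},{"xyz":[0,0,0],"angular":[0,0,0],"claw":0}]'

```text
time_s: 7.25
eef_pos: [0.5024, -0.1748, 0.096]
eef_rot: [-3.141, 0.001, 2.904]
ft_force: [0.7, -0.0, -2.3]
width: 0.3
grip_force: 69.3
```

Call:
carry_out --commands '[{"xyz":[0,0,0],"angular":[0,0,0],"claw":0},{"xyz":[0,0,0],"angular":[0,0,0],"claw":0},{"xyz":[0,0,0],"angular":[0,0,0],"claw":0},{"xyz":[0,0,0],"angular":[0,0,0],"claw":0},{"xyz":[0,0,0],"angular":[0,0,0],"claw":0}]'

```text
time_s: 7.67
eef_pos: [0.5021, -0.1747, 0.0953]
eef_rot: [-3.142, 0.0, 2.904]
ft_force: [-0.5, 0.3, -2.4]
width: 0.297
grip_force: 69.3
```

Run:
```python
from h import *
from cell import r
o,f=wrist(r,"w6");print(o["time_s"],o["eef_pos"],o["eef_rot"],o["ft_force"],o["ft_torque"])
print(proj(f,[.5037,-.1748,.05]))
```

```text
7.6667 [ 0.50207854 -0.17469831  0.09529989] [-3.14158780e+00  2.57480585e-05  2.90376260e+00] [-0.52028471  0.33945725 -2.36773725] [-0.02190446 -0.03781104  0.01979258]
[[255.81317168 210.6424957 ]]
```

View pics/w6.png

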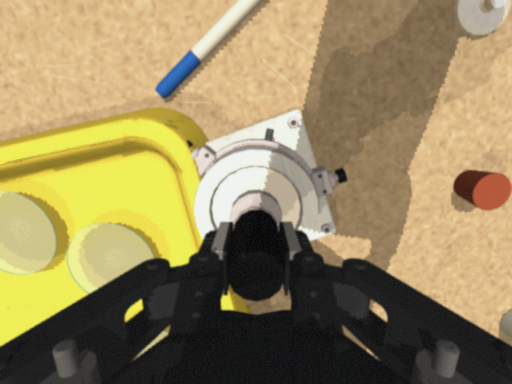

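Laterally the foot (230–279) is centred in the ring (about 210–302), and fore and aft it is within about 1 mm. Next I feel downward.

Call:
carry_out --commands '[{"xyz":[0,0,1.5],"angular":[0,0,0],"claw":0},{"xyz":[0,0,1.5],"angular":[0,0,0],"claw":0},{"xyz":[0,0,1.5],"angular":[0,0,0],"claw":0},{"xyz":[0,0,1.5],"angular":[0,0,0],"claw":0},{"xyz":[0,0,1],"angular":[0,0,0],"claw":0}]'

```text
time_s: 8.13
eef_pos: [0.5019, -0.1746, 0.0879]
eef_rot: [3.142, -0.0, 2.904]
ft_force: [-1.6, 0.2, -2.1]
width: 0.298
grip_force: 69.3
```

Call:
carry_out --commands '[{"xyz":[0,0,1],"angular":[0,0,0],"claw":0},{"xyz":[0,0,1],"angular":[0,0,0],"claw":0},{"xyz":[0,0,1],"angular":[0,0,0],"claw":0},{"xyz":[0,0,0],"angular":[0,0,0],"claw":0},{"xyz":[0,0,0],"angular":[0,0,0],"claw":0}]'

```text
time_s: 8.55
eef_pos: [0.5021, -0.1747, 0.0855]
eef_rot: [-3.142, 0.0, 2.904]
ft_force: [-0.8, 0.3, 0.6]
width: 0.293
grip_force: 69.2
```

Call:
carry_out --commands '[{"xyz":[0,0,1],"angular":[0,0,0],"claw":0},{"xyz":[0,0,1],"angular":[0,0,0],"claw":0},{"xyz":[0,0,1],"angular":[0,0,0],"claw":0},{"xyz":[0,0,0],"angular":[0,0,0],"claw":0},{"xyz":[0,0,0],"angular":[0,0,0],"claw":0}]'

```text
time_s: 8.97
eef_pos: [0.5023, -0.1746, 0.0832]
eef_rot: [3.142, 0.001, 2.904]
ft_force: [-2.1, 2.0, 5.6]
width: 0.3
grip_force: 69.4
```

Call:
carry_out --commands '[{"xyz":[0,0,0.7],"angular":[0,0,0],"claw":0},{"xyz":[0,0,0.7],"angular":[0,0,0],"claw":0},{"xyz":[0,0,0.6],"angular":[0,0,0],"claw":0},{"xyz":[0,0,0],"angular":[0,0,0],"claw":0},{"xyz":[0,0,0],"angular":[0,0,0],"claw":0}]'

```text
time_s: 9.38
eef_pos: [0.5025, -0.1745, 0.082]
eef_rot: [3.141, 0.002, 2.904]
ft_force: [-4.0, 2.4, 8.3]
width: 0.294
grip_force: 69.9
```

Call:
carry_out --commands '[{"xyz":[0,0,0.7],"angular":[0,0,0],"claw":0},{"xyz":[0,0,0.7],"angular":[0,0,0],"claw":0},{"xyz":[0,0,0.6],"angular":[0,0,0],"claw":0},{"xyz":[0,0,0],"angular":[0,0,0],"claw":0},{"xyz":[0,0,0],"angular":[0,0,0],"claw":0}]'

```text
time_s: 9.8
eef_pos: [0.5028, -0.1744, 0.0806]
eef_rot: [3.141, 0.002, 2.904]
ft_force: [-4.9, 4.8, 10.5]
width: 0.303
grip_force: 70.3
```

Call:
carry_out --commands '[{"xyz":[0.8,0.3,0],"angular":[0,0,0],"claw":0},{"xyz":[0,0,0],"angular":[0,0,0],"claw":0},{"xyz":[0,0,0],"angular":[0,0,0],"claw":0}]'

```text
time_s: 10.05
eef_pos: [0.5024, -0.1742, 0.0807]
eef_rot: [3.142, 0.004, 2.904]
ft_force: [-2.9, 3.4, 9.7]
width: 0.297
grip_force: 70.2
```

Run:
```python
from h import *
from cell import r
o,f=wrist(r,"w7");print(o["time_s"],o["eef_pos"],o["eef_rot"],o["ft_force"],o["ft_torque"])
im=f["frame"];cv2.imwrite("pics/w7c.png",cv2.resize(im[110:260,170:370],(800,600),interpolation=cv2.INTER_CUBIC))
```

```text
10.05 [ 0.50243675 -0.17422772  0.08068106] [3.14155725 0.0036352  2.90402096] [-2.8690652   3.35942251  9.65475611] [ 0.3457071   0.47978691 -0.06310895]
```

View pics/w7c.png

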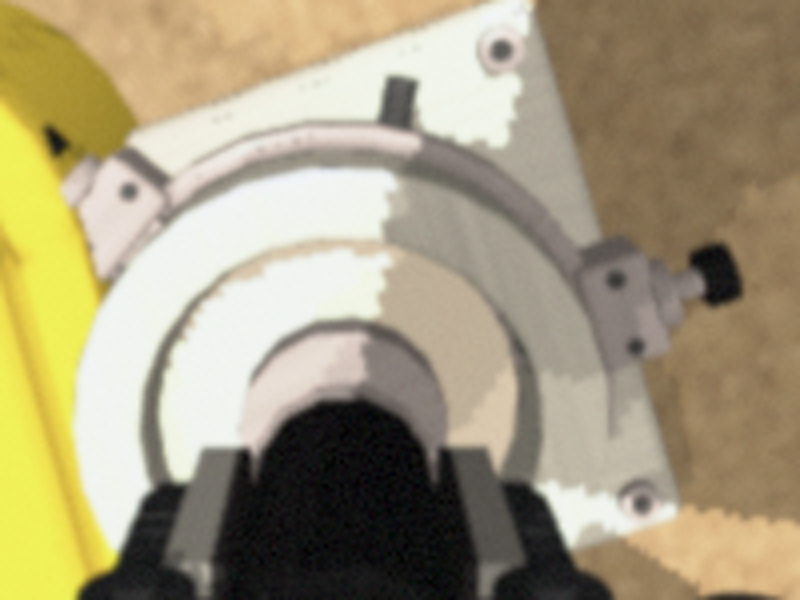

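The view shows the plate descended about 7 mm and the two visible catches. The foot spans 243–447 and the bore 143–540 in the crop; the foot's near edge is at row 320. I'll work out the eccentricity.

Run:
```python
from h import *
f=load("w7");u=lambda x,y:(170+x/4-.4,110+y/4-.4)
T=Rot.from_euler("xyz",[-3.1416,0,2.904]).as_matrix()
e=ray(f,u(345,320),.0391);c=e-T[:,0]*.018;print("foot near edge",e,"centre",c)
b=ray(f,u(341,239),.05);print("bore near",b,"centre",b-T[:,0]*.034)
print("foot L/R",ray(f,u(243,410),.0391),ray(f,u(447,410),.0391))
print("rim near outer",ray(f,u(345,166),.05)-T[:,0]*.046)
for x,y in((158,420),(517,380)): print(ray(f,u(x,y),.0391))
```

```text
foot near edge [ 0.48777574 -0.17038331  0.0391    ] centre [ 0.50527007 -0.17461986  0.0391    ]
bore near [ 0.47152443 -0.16713699  0.05      ] centre [ 0.50456928 -0.17513935  0.05      ]
foot L/R [ 0.4997247  -0.19196186  0.0391    ] [ 0.50823138 -0.15660083  0.0391    ]
rim near outer [ 0.50498987 -0.17459907  0.05      ]
[ 0.4980117  -0.20724288  0.0391    ]
[ 0.50561481 -0.14337367  0.0391    ]
```

The foot is within 1 mm of the bore axis, so I continue pressing.

Call:
carry_out --commands '[{"xyz":[0,0,0.7],"angular":[0,0,0],"claw":0},{"xyz":[0,0,0.7],"angular":[0,0,0],"claw":0},{"xyz":[0,0,0.6],"angular":[0,0,0],"claw":0},{"xyz":[0,0,0],"angular":[0,0,0],"claw":0},{"xyz":[0,0,0],"angular":[0,0,0],"claw":0}]'

```text
time_s: 10.52
eef_pos: [0.5026, -0.1741, 0.0795]
eef_rot: [3.141, 0.004, 2.904]
ft_force: [-3.5, 4.5, 13.5]
width: 0.298
grip_force: 70.5
```

Call:
carry_out --commands '[{"xyz":[0,0,0.7],"angular":[0,0,0],"claw":0},{"xyz":[0,0,0.7],"angular":[0,0,0],"claw":0},{"xyz":[0,0,0.6],"angular":[0,0,0],"claw":0},{"xyz":[0,0,0],"angular":[0,0,0],"claw":0},{"xyz":[0,0,0],"angular":[0,0,0],"claw":0}]'

```text
time_s: 10.93
eef_pos: [0.5029, -0.1743, 0.0762]
eef_rot: [3.142, 0.005, 2.904]
ft_force: [0.7, 1.8, 6.5]
width: 0.302
grip_force: 69.5
```

Call:
carry_out --commands '[{"xyz":[0,0,0.7],"angular":[0,0,0],"claw":0},{"xyz":[0,0,0.7],"angular":[0,0,0],"claw":0},{"xyz":[0,0,0.6],"angular":[0,0,0],"claw":0},{"xyz":[0,0,0],"angular":[0,0,0],"claw":0},{"xyz":[0,0,0],"angular":[0,0,0],"claw":0}]'

```text
time_s: 11.35
eef_pos: [0.5029, -0.1744, 0.0742]
eef_rot: [-3.141, 0.005, 2.904]
ft_force: [0.8, 0.9, 7.0]
width: 0.299
grip_force: 69.6
```

Call:
carry_out --commands '[{"xyz":[0,0,0.6],"angular":[0,0,0],"claw":0},{"xyz":[0,0,0.6],"angular":[0,0,0],"claw":0},{"xyz":[0,0,0.3],"angular":[0,0,0],"claw":0},{"xyz":[0,0,0],"angular":[0,0,0],"claw":0},{"xyz":[0,0,0],"angular":[0,0,0],"claw":0}]'

```text
time_s: 11.77
eef_pos: [0.503, -0.1745, 0.0731]
eef_rot: [-3.141, 0.005, 2.904]
ft_force: [0.4, 2.0, 7.5]
width: 0.3
grip_force: 69.7
```

Call:
carry_out --commands '[{"xyz":[0,0,0.6],"angular":[0,0,0],"claw":0},{"xyz":[0,0,0.6],"angular":[0,0,0],"claw":0},{"xyz":[0,0,0.3],"angular":[0,0,0],"claw":0},{"xyz":[0,0,0],"angular":[0,0,0],"claw":0},{"xyz":[0,0,0],"angular":[0,0,0],"claw":0}]'

```text
time_s: 12.18
eef_pos: [0.5031, -0.1746, 0.072]
eef_rot: [-3.141, 0.005, 2.904]
ft_force: [-0.2, 2.0, 10.3]
width: 0.3
grip_force: 69.8
```

Call:
carry_out --commands '[{"xyz":[0,0,0.6],"angular":[0,0,0],"claw":0},{"xyz":[0,0,0.6],"angular":[0,0,0],"claw":0},{"xyz":[0,0,0.3],"angular":[0,0,0],"claw":0},{"xyz":[0,0,0],"angular":[0,0,0],"claw":0},{"xyz":[0,0,0],"angular":[0,0,0],"claw":0}]'

```text
time_s: 12.6
eef_pos: [0.5032, -0.1747, 0.0706]
eef_rot: [-3.141, 0.006, 2.904]
ft_force: [-0.8, 1.6, 9.6]
width: 0.305
grip_force: 70.0
```

Call:
carry_out --commands '[{"xyz":[0,0,0.5],"angular":[0,0,0],"claw":0},{"xyz":[0,0,0.5],"angular":[0,0,0],"claw":0},{"xyz":[0,0,0.5],"angular":[0,0,0],"claw":0},{"xyz":[0,0,0],"angular":[0,0,0],"claw":0},{"xyz":[0,0,0],"angular":[0,0,0],"claw":0}]'

```text
time_s: 13.02
eef_pos: [0.5033, -0.1747, 0.0698]
eef_rot: [-3.141, 0.006, 2.904]
ft_force: [-2.0, 1.5, 13.2]
width: 0.3
grip_force: 70.4
```

Call:
carry_out --commands '[{"xyz":[0,0,0.5],"angular":[0,0,0],"claw":0},{"xyz":[0,0,0.5],"angular":[0,0,0],"claw":0},{"xyz":[0,0,0.5],"angular":[0,0,0],"claw":0},{"xyz":[0,0,0],"angular":[0,0,0],"claw":0},{"xyz":[0,0,0],"angular":[0,0,0],"claw":0}]'

```text
time_s: 13.43
eef_pos: [0.5035, -0.1748, 0.0697]
eef_rot: [-3.141, 0.007, 2.904]
ft_force: [-4.3, 2.4, 18.5]
width: 0.3
grip_force: 71.1
```

Call:
carry_out --commands '[{"xyz":[0.6,0,0],"angular":[0,0.006,0],"claw":0},{"xyz":[0,0,0.5],"angular":[0,0,0],"claw":0},{"xyz":[0,0,0.5],"angular":[0,0,0],"claw":0},{"xyz":[0,0,0],"angular":[0,0,0],"claw":0},{"xyz":[0,0,0],"angular":[0,0,0],"claw":0}]'

```text
time_s: 13.85
eef_pos: [0.5035, -0.1748, 0.0697]
eef_rot: [-3.141, 0.003, 2.904]
ft_force: [-3.9, 3.1, 22.5]
width: 0.297
grip_force: 71.5
```

Run:
```python
from h import *
from cell import r
o,f=wrist(r,"w8");print(o["time_s"],o["eef_pos"],o["eef_rot"],o["ft_force"],o["ft_torque"])
g=cv2.cvtColor(f["frame"],cv2.COLOR_BGR2GRAY)
g7=load("w7")["frame"]
```

```text
13.85 [ 0.50354631 -0.17478961  0.06970409] [-3.140801    0.0031629   2.90405306] [-3.88201384  3.05617864 22.48577984] [ 0.62645886  0.71963058 -0.02230581]
```

Call:
carry_out --commands '[{"xyz":[0,0,0.4],"angular":[0,0,0],"claw":0},{"xyz":[0,0,0.4],"angular":[0,0,0],"claw":0},{"xyz":[0,0,0],"angular":[0,0,0],"claw":0},{"xyz":[0,0,0],"angular":[0,0,0],"claw":0},{"xyz":[0,0,0],"angular":[0,0,0],"claw":0}]'

```text
time_s: 14.32
eef_pos: [0.5036, -0.1748, 0.0697]
eef_rot: [-3.141, 0.004, 2.904]
ft_force: [-5.5, 3.8, 26.2]
width: 0.297
grip_force: 71.8
```

Call:
carry_out --commands '[{"xyz":[0,0,-1],"angular":[0,0,0],"claw":0},{"xyz":[0,0,-1],"angular":[0,0,0],"claw":0},{"xyz":[0,0,-1],"angular":[0,0,0],"claw":0},{"xyz":[0,0,0],"angular":[0,0,0],"claw":0},{"xyz":[0,0,0],"angular":[0,0,0],"claw":0}]'

```text
time_s: 14.73
eef_pos: [0.5033, -0.1748, 0.0698]
eef_rot: [-3.141, 0.002, 2.904]
ft_force: [1.1, 1.8, 12.7]
width: 0.298
grip_force: 70.4
```

Call:
carry_out --commands '[{"xyz":[0,0,-1],"angular":[0,0,0],"claw":0},{"xyz":[0,0,-1],"angular":[0,0,0],"claw":0},{"xyz":[0,0,0],"angular":[0,0,0],"claw":0},{"xyz":[0,0,0],"angular":[0,0,0],"claw":0}]'

```text
time_s: 15.07
eef_pos: [0.5025, -0.1746, 0.0698]
eef_rot: [-3.141, -0.001, 2.904]
ft_force: [2.6, -0.0, 7.2]
width: 0.302
grip_force: 69.7
```

Call:
carry_out --commands '[{"xyz":[0,0,-1],"angular":[0,0,0],"claw":0},{"xyz":[0,0,-1],"angular":[0,0,0],"claw":0},{"xyz":[0,0,0],"angular":[0,0,0],"claw":0},{"xyz":[0,0,0],"angular":[0,0,0],"claw":0}]'

```text
time_s: 15.4
eef_pos: [0.5008, -0.1742, 0.07]
eef_rot: [-3.141, -0.006, 2.904]
ft_force: [1.6, -0.2, 3.5]
width: 0.298
grip_force: 69.5
```

Call:
carry_out --commands '[{"xyz":[0,0,-0.5],"angular":[0,0,0],"claw":0},{"xyz":[0,0,-0.5],"angular":[0,0,0],"claw":0},{"xyz":[0,0,0],"angular":[0,0,0],"claw":0},{"xyz":[0,0,0],"angular":[0,0,0],"claw":0}]'

```text
time_s: 15.73
eef_pos: [0.5002, -0.1739, 0.0702]
eef_rot: [3.141, -0.008, 2.904]
ft_force: [-0.3, -1.4, -1.2]
width: 0.3
grip_force: 69.4
```

Call:
carry_out --commands '[{"xyz":[0,0,-0.5],"angular":[0,0,0],"claw":0},{"xyz":[0,0,-0.5],"angular":[0,0,0],"claw":0},{"xyz":[0,0,0],"angular":[0,0,0],"claw":0},{"xyz":[0,0,0],"angular":[0,0,0],"claw":0}]'

```text
time_s: 16.07
eef_pos: [0.5005, -0.1739, 0.0716]
eef_rot: [3.141, -0.007, 2.904]
ft_force: [0.2, -1.0, -2.4]
width: 0.299
grip_force: 69.3
```

Call:
carry_out --commands '[{"xyz":[0,0,-0.5],"angular":[0,0,0],"claw":0},{"xyz":[0,0,-0.5],"angular":[0,0,0],"claw":0},{"xyz":[0,0,0],"angular":[0,0,0],"claw":0},{"xyz":[0,0,0],"angular":[0,0,0],"claw":0}]'

```text
time_s: 16.4
eef_pos: [0.5009, -0.1741, 0.073]
eef_rot: [3.142, -0.006, 2.904]
ft_force: [-1.2, -1.4, -2.3]
width: 0.298
grip_force: 69.3
```

Contact vanished within about 1.5 mm of rise, so the plate is held. Now I lift clear.

Call:
carry_out --commands '[{"xyz":[-0.7,0,-6],"angular":[0,-0.006,0],"claw":0},{"xyz":[-0.7,-0.3,-16],"angular":[0,0,0],"claw":0},{"xyz":[0,0,-20],"angular":[0,0,0],"claw":0},{"xyz":[0,0,-16],"angular":[0,0,0],"claw":0},{"xyz":[0,0,-6],"angular":[0,0,0],"claw":0}]'

```text
time_s: 16.82
eef_pos: [0.5033, -0.1752, 0.1406]
eef_rot: [-3.141, 0.005, 2.904]
ft_force: [1.4, 0.3, -1.7]
width: 0.299
grip_force: 69.2
```

Call:
carry_out --commands '[{"xyz":[-15,4,0],"angular":[0,0,0],"claw":0},{"xyz":[-22,6,0],"angular":[0,0,0],"claw":0},{"xyz":[-18,5,0],"angular":[0,0,0],"claw":0},{"xyz":[-6,2.3,0],"angular":[0,0,0],"claw":0},{"xyz":[0,0,0],"angular":[0,0,0],"claw":0}]'

```text
time_s: 17.23
eef_pos: [0.5661, -0.1719, 0.136]
eef_rot: [3.141, -0.001, 2.905]
ft_force: [-0.3, -0.0, -2.5]
width: 0.298
grip_force: 69.2
```

Call:
carry_out --commands '[{"xyz":[0,0,0],"angular":[0,0,0],"claw":0},{"xyz":[0,0,0],"angular":[0,0,0],"claw":0},{"xyz":[0,0,0],"angular":[0,0,0],"claw":0},{"xyz":[0,0,0],"angular":[0,0,0],"claw":0},{"xyz":[0,0,0],"angular":[0,0,0],"claw":0}]'

```text
time_s: 17.65
eef_pos: [0.5651, -0.1724, 0.1373]
eef_rot: [-3.141, 0.0, 2.903]
ft_force: [0.5, -0.5, -2.1]
width: 0.301
grip_force: 69.2
```

Run:
```python
from h import *
from cell import r
o,f=wrist(r,"w9");print(o["time_s"],o["eef_pos"],o["eef_rot"],o["ft_force"])
s=r.grab_frame("scene");np.savez("scene3.npz",**s)
for n in("w5","w9"):
    im=load(n)["frame"];g=im[:,250:262].max(2).mean(1);print(n,{y:int(g[y]) for y in [*range(186,214,2),*range(294,308,2)]})
    print("foot",[(y,(np.where((im[y,222:290].min(1)>90)&(np.ptp(im[y,222:290].astype(int),axis=1)<40))[0]+222)[[0,-1]].tolist()) for y in (204,208,212,216)])
g=cv2.cvtColor(f["frame"],cv2.COLOR_BGR2GRAY)
c=proj(f,[.5037,-.1748,.05])[0];print(c);x,y=c.astype(int)
print("row",g[y,x-50:x+50].tolist());print("col",g[y-50:y+50,x].tolist())
```

```text
17.65 [ 0.56514906 -0.17237483  0.13726235] [-3.14149255e+00  3.44494709e-04  2.90345367e+00] [ 0.52025543 -0.52320861 -2.09049002]
w5 {186: 202, 188: 199, 190: 116, 192: 88, 194: 124, 196: 135, 198: 134, 200: 129, 202: 129, 204: 128, 206: 110, 208: 93, 210: 38, 212: 13, 294: 20, 296: 19, 298: 22, 300: 75, 302: 141, 304: 154, 306: 149}
foot [(204, [233, 277]), (208, [232, 279]), (212, [231, 281]), (216, [230, 281])]
w9 {186: 198, 188: 200, 190: 116, 192: 89, 194: 128, 196: 136, 198: 133, 200: 132, 202: 131, 204: 130, 206: 112, 208: 94, 210: 39, 212: 13, 294: 21, 296: 20, 298: 20, 300: 76, 302: 147, 304: 151, 306: 147}
foot [(204, [232, 278]), (208, [232, 279]), (212, [231, 281]), (216, [230, 281])]
[234.94139385 122.85315883]
row [237, 236, 237, 238, 237, 237, 237, 236, 228, 191, 133, 104, 98, 96, 100, 103, 120, 158, 193, 212, 228, 234, 235, 235, 235, 234, 234, 235, 236, 236, 236, 235, 236, 237, 237, 237, 238, 237, 236, 237, 236, 237, 236, 237, 236, 237, 237, 237, 236, 236, 238, 236, 237, 238, 237, 238, 236, 237, 237, 237, 237, 237, 238, 237, 236, 237, 238, 238, 237, 238, 237, 237, 236, 237, 235, 236, 237, 237, 237, 236, 236, 237, 237, 237, 237, 237, 236, 237, 236, 227, 175, 124, 154, 218, 234, 236, 236, 235, 236, 233]
col [238, 238, 237, 236, 236, 236, 236, 224, 179, 122, 104, 107, 122, 159, 193, 198, 197, 198, 200, 200, 213, 228, 236, 237, 238, 238, 237, 238, 237, 238, 238, 238, 237, 236, 237, 238, 236, 237, 237, 237, 236, 237, 237, 237, 236, 237, 237, 237, 237, 237, 238, 236, 237, 236, 237, 237, 236, 237, 236, 237, 237, 237, 236, 237, 235, 237, 236, 237, 236, 236, 237, 236, 236, 235, 234, 236, 236, 235, 235, 235, 236, 235, 235, 231, 216, 189, 185, 188, 188, 176, 156, 137, 144, 192, 229, 236, 236, 237, 236, 237]
```

The tamper has not slipped in the grip: its wrist pixels are identical before and after. The plate is visibly sunk in the bore. I go back over the cup.

Call:
carry_out --commands '[{"xyz":[4,13,0],"angular":[0,0,0],"claw":0},{"xyz":[9,29,0],"angular":[0,0,0],"claw":0},{"xyz":[10,33,0],"angular":[0,0,0],"claw":0},{"xyz":[10,33,0],"angular":[0,0,0],"claw":0},{"xyz":[10,33,0],"angular":[0,0,0],"claw":0}]'

```text
time_s: 18.17
eef_pos: [0.5564, -0.0231, 0.1371]
eef_rot: [3.141, 0.0, 2.903]
ft_force: [0.4, 0.9, -2.1]
width: 0.298
grip_force: 69.2
```

Call:
carry_out --commands '[{"xyz":[10,33,0],"angular":[0,0,0],"claw":0},{"xyz":[10,33,0],"angular":[0,0,0],"claw":0},{"xyz":[10,33,0],"angular":[0,0,0],"claw":0},{"xyz":[9,30,0],"angular":[0,0,0],"claw":0},{"xyz":[8,25,0],"angular":[0,0,0],"claw":0}]'

```text
time_s: 18.58
eef_pos: [0.5467, 0.1387, 0.1371]
eef_rot: [3.141, -0.0, 2.905]
ft_force: [1.0, -0.3, -2.1]
width: 0.295
grip_force: 69.2
```

Call:
carry_out --commands '[{"xyz":[0,0,0],"angular":[0,0,0],"claw":0},{"xyz":[0,0,0],"angular":[0,0,0],"claw":0},{"xyz":[0,0,0],"angular":[0,0,0],"claw":0},{"xyz":[0,0,0],"angular":[0,0,0],"claw":0},{"xyz":[0,0,0],"angular":[0,0,0],"claw":0}]'

```text
time_s: 19.0
eef_pos: [0.5476, 0.1346, 0.137]
eef_rot: [-3.141, 0.0, 2.902]
ft_force: [0.4, -1.1, -1.8]
width: 0.302
grip_force: 69.4
```

Call:
carry_out --commands '[{"xyz":[0,0,0],"angular":[0,0,0],"claw":0},{"xyz":[0,0,0],"angular":[0,0,0],"claw":0},{"xyz":[0,0,0],"angular":[0,0,0],"claw":0},{"xyz":[0,0,0],"angular":[0,0,0],"claw":0},{"xyz":[0,0,0],"angular":[0,0,0],"claw":0}]'

```text
time_s: 19.42
eef_pos: [0.5476, 0.1355, 0.137]
eef_rot: [3.142, -0.0, 2.903]
ft_force: [-0.4, 0.1, -2.7]
width: 0.299
grip_force: 69.4
```

Call:
carry_out --commands '[{"xyz":[0,0,12],"angular":[0,0,0],"claw":0},{"xyz":[0,0,20],"angular":[0,0,0],"claw":0},{"xyz":[0,0,20],"angular":[0,0,0],"claw":0},{"xyz":[0,0,12],"angular":[0,0,0],"claw":0},{"xyz":[0,0,6],"angular":[0,0,0],"claw":0}]'

```text
time_s: 19.83
eef_pos: [0.546, 0.1354, 0.0636]
eef_rot: [-3.14, -0.004, 2.904]
ft_force: [-0.3, -0.7, -2.7]
width: 0.3
grip_force: 69.5
```

Call:
carry_out --commands '[{"xyz":[0,0,4],"angular":[0,0,0],"claw":0},{"xyz":[0,0,4],"angular":[0,0,0],"claw":0},{"xyz":[0,0,3],"angular":[0,0,0],"claw":0},{"xyz":[0,0,2],"angular":[0,0,0],"claw":0},{"xyz":[0,0,1],"angular":[0,0,0],"claw":0}]'

```text
time_s: 20.25
eef_pos: [0.5479, 0.1357, 0.0534]
eef_rot: [3.141, 0.001, 2.904]
ft_force: [-0.2, -0.0, -3.2]
width: 0.298
grip_force: 69.5
```

Call:
carry_out --commands '[{"xyz":[0,0,1],"angular":[0,0,0],"claw":0},{"xyz":[0,0,1],"angular":[0,0,0],"claw":0},{"xyz":[0,0,1],"angular":[0,0,0],"claw":0},{"xyz":[0,0,1],"angular":[0,0,0],"claw":0},{"xyz":[0,0,0],"angular":[0,0,0],"claw":0}]'

```text
time_s: 20.67
eef_pos: [0.5475, 0.1356, 0.0488]
eef_rot: [-3.142, -0.0, 2.904]
ft_force: [0.4, -0.6, -1.9]
width: 0.301
grip_force: 69.5
```

Call:
carry_out --commands '[{"xyz":[0,0,0.7],"angular":[0,0,0],"claw":0},{"xyz":[0,0,0.7],"angular":[0,0,0],"claw":0},{"xyz":[0,0,0.6],"angular":[0,0,0],"claw":0},{"xyz":[0,0,0],"angular":[0,0,0],"claw":0},{"xyz":[0,0,0],"angular":[0,0,0],"claw":0}]'

```text
time_s: 21.08
eef_pos: [0.5477, 0.1357, 0.0476]
eef_rot: [3.141, 0.001, 2.904]
ft_force: [-2.9, -1.1, 2.1]
width: 0.298
grip_force: 69.8
```

Call:
carry_out --commands '[{"xyz":[0,0,0],"angular":[0,0,0],"claw":0},{"xyz":[0,0,0],"angular":[0,0,0],"claw":0.3},{"xyz":[0,0,0],"angular":[0,0,0],"claw":0.5},{"xyz":[0,0,0],"angular":[0,0,0],"claw":1},{"xyz":[0,0,0],"angular":[0,0,0],"claw":1}]' --squeeze 20

```text
time_s: 21.5
eef_pos: [0.5476, 0.1357, 0.0467]
eef_rot: [3.142, -0.0, 2.904]
ft_force: [-0.5, -0.1, -0.2]
width: 0.71
grip_force: 0.0
```

Call:
carry_out --commands '[{"xyz":[0,0,0],"angular":[0,0,0],"claw":1},{"xyz":[0,0,0],"angular":[0,0,0],"claw":1},{"xyz":[0,0,0],"angular":[0,0,0],"claw":1},{"xyz":[0,0,0],"angular":[0,0,0],"claw":1},{"xyz":[0,0,0],"angular":[0,0,0],"claw":1}]'

```text
time_s: 21.92
eef_pos: [0.5475, 0.1356, 0.0469]
eef_rot: [-3.142, -0.0, 2.904]
ft_force: [-0.2, 0.1, 0.3]
width: 1.0
grip_force: 0.0
```

Call:
carry_out --commands '[{"xyz":[0,0,-15],"angular":[0,0,0],"claw":1},{"xyz":[0,0,-30],"angular":[0,0,0],"claw":1},{"xyz":[0,0,-35],"angular":[0,0,0],"claw":1},{"xyz":[0,0,-35],"angular":[0,0,0],"claw":1},{"xyz":[0,0,-19],"angular":[0,0,0],"claw":1}]'

```text
time_s: 22.33
eef_pos: [0.5486, 0.1358, 0.186]
eef_rot: [3.139, 0.005, 2.904]
ft_force: [0.3, 0.5, 0.2]
width: 1.001
grip_force: 0.0
```

Call:
carry_out --commands '[{"xyz":[0,0,0],"angular":[0,0,0],"claw":1},{"xyz":[0,0,0],"angular":[0,0,0],"claw":1},{"xyz":[0,0,0],"angular":[0,0,0],"claw":1},{"xyz":[0,0,0],"angular":[0,0,0],"claw":1},{"xyz":[0,0,0],"angular":[0,0,0],"claw":1}]'

```text
time_s: 22.75
eef_pos: [0.5468, 0.1355, 0.1789]
eef_rot: [-3.14, -0.003, 2.904]
ft_force: [0.4, -0.6, 0.8]
width: 1.002
grip_force: 0.0
```

Run:
```python
from h import *
from cell import r
o,f=wrist(r,"w10");print(o["time_s"],o["eef_pos"],o["ft_force"])
a=load("scene");s=r.grab_frame("scene");d=lambda x0,y0,x1,y1:cv2.absdiff(a["frame"],s["frame"])[y0:y1,x0:x1].max(2)
m=a["frame"].max(2)<45;n=s["frame"].max(2)<45
for fr in(a["frame"],s["frame"]):
    for c in blobs(fr,fr.max(2)<45,(205,205,265,280),30): print("scene handle",cv2.boundingRect(c))
t=r.grab_frame("top");im=f["frame"]
for c in blobs(im,im.max(2)<40,(230,150,300,225),50): print("wrist dark",cv2.boundingRect(c))
# plate edge in scene: bright plate below rim along image columns through bore
hs=cv2.cvtColor(s["frame"],cv2.COLOR_BGR2GRAY);
for x in(300,308,316,324,332,340,346): print(x,hs[158:200,x].tolist())
```

```text
22.75 [0.54684434 0.13553524 0.17890877] [ 0.35282615 -0.6218819   0.79967103]
scene handle (223, 218, 18, 32)
scene handle (226, 218, 15, 31)
wrist dark (242, 170, 29, 36)
300 [158, 150, 124, 113, 105, 85, 67, 63, 64, 91, 104, 100, 84, 69, 67, 73, 86, 98, 81, 78, 82, 86, 99, 103, 111, 116, 112, 113, 110, 108, 119, 140, 175, 183, 188, 185, 169, 138, 111, 95, 102, 118]
308 [157, 157, 158, 152, 146, 170, 185, 186, 179, 162, 152, 150, 162, 173, 182, 185, 182, 162, 119, 99, 97, 97, 97, 97, 101, 111, 111, 86, 80, 82, 87, 94, 98, 96, 95, 96, 97, 103, 113, 108, 97, 77]
316 [139, 154, 169, 183, 184, 163, 130, 125, 126, 126, 127, 127, 124, 136, 173, 179, 183, 190, 187, 186, 173, 128, 108, 107, 107, 105, 115, 135, 139, 141, 114, 81, 61, 54, 62, 72, 86, 96, 101, 118, 133, 118]
324 [98, 90, 125, 180, 176, 135, 121, 118, 117, 116, 116, 118, 123, 145, 176, 180, 183, 191, 191, 188, 185, 174, 134, 120, 119, 117, 117, 117, 122, 121, 107, 96, 94, 94, 97, 100, 102, 124, 165, 169, 170, 164]
332 [132, 124, 96, 114, 162, 182, 165, 116, 103, 102, 101, 101, 101, 101, 105, 123, 156, 175, 182, 183, 180, 163, 124, 115, 119, 120, 121, 120, 121, 123, 98, 93, 96, 97, 98, 100, 124, 163, 170, 171, 172, 173]
340 [128, 118, 91, 84, 95, 123, 147, 164, 181, 186, 186, 185, 184, 184, 185, 185, 186, 183, 163, 129, 121, 121, 121, 120, 121, 126, 130, 112, 88, 64, 50, 64, 108, 148, 165, 170, 171, 172, 172, 169, 166, 164]
346 [99, 98, 123, 139, 142, 145, 151, 155, 156, 156, 155, 152, 155, 145, 132, 146, 140, 124, 102, 104, 106, 99, 96, 95, 90, 101, 126, 160, 164, 164, 164, 162, 158, 147, 137, 125, 116, 111, 116, 125, 129, 127]
```

Run:
```python
from h import *
from cell import r
f=load("w10");im=f["frame"];print("handle top",ray(f,(256,190.5),.087))
hsv=cv2.cvtColor(im,cv2.COLOR_BGR2HSV)
for c in blobs(im,hsv[...,1]<70,(215,130,300,225),200):
    x,y,w,h=cv2.boundingRect(c);print("cup",x,y,w,h,ray(f,(x+w/2-.5,y+w/2-.5),.024))
s=r.grab_frame("scene")["frame"];a=load("scene")["frame"]
for y in(222,230,240): print(a[y,216:248].max(1).tolist(),s[y,216:248].max(1).tolist())
```

```text
handle top [0.54612692 0.13604139 0.087     ]
cup 229 147 55 59 [0.5446066  0.13636496 0.024     ]
[135, 136, 137, 136, 135, 136, 137, 136, 123, 84, 30, 17, 18, 19, 20, 20, 20, 20, 23, 23, 21, 21, 17, 35, 92, 131, 135, 134, 135, 135, 135, 136] [115, 135, 139, 138, 137, 143, 150, 151, 134, 89, 31, 13, 15, 15, 16, 15, 17, 17, 17, 18, 16, 15, 14, 37, 103, 147, 150, 149, 149, 151, 150, 151]
[139, 139, 141, 140, 139, 138, 138, 139, 137, 108, 38, 4, 10, 6, 10, 10, 9, 10, 10, 12, 11, 10, 11, 23, 72, 117, 137, 137, 136, 135, 134, 132] [97, 97, 98, 98, 97, 96, 95, 96, 90, 64, 22, 11, 11, 9, 11, 10, 11, 10, 11, 10, 10, 6, 10, 16, 50, 82, 95, 95, 94, 94, 93, 97]
[139, 139, 140, 138, 137, 136, 133, 124, 112, 85, 43, 11, 8, 10, 6, 12, 8, 10, 8, 10, 8, 9, 9, 11, 29, 71, 99, 107, 118, 129, 135, 139] [97, 96, 97, 96, 95, 95, 93, 89, 83, 64, 33, 10, 10, 10, 9, 9, 13, 11, 11, 10, 10, 9, 7, 10, 27, 55, 69, 74, 83, 89, 94, 96]
```

The handle stands upright in exactly its original pixels, so I hand the job in.

```bash
python3 -c "
from cell import r
print(r.hand_in())"
```

```text
the job is handed in; nothing more can be done
None
```

I handed the job in after about 23 s of robot time, but it returned no verdict: by feel, the plate bottomed out 18 mm down at about 29 N and stayed down on release, and the tamper is back upright in its cup. I did not see the catches directly; I infer they snapped because contact ended within about 1.5 mm of lifting.

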